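# Refill the tape tube to its line

### The arm

A 6-joint arm with a two-finger parallel gripper is mounted at the origin on a cart in front of the work surface, level with it; the furniture and walls round the work are solid. World frame = base frame: x ahead of the robot, y to its left, z up, the work surface at z = 0. Lengths are in m, angles in degrees, forces in N, time in s.
With the tool pointing down it reaches from about 0.375 to 0.75 m from the base axis. Payload 9 kg.
Tool frame: the origin (TCP) lies midway between the tips of the shut fingers; the grasp point (between the pads) lies 19 mm behind it; z points along the fingers, y is the line along which they close (so a half turn about z gives the same grasp; the last joint's range is limited). The gripper opens to 85 mm and grips with 20 to 120 N. Pads are 22 mm wide; open, the fingers measure 114 mm over their backs; the gripper's body (76 mm by 85 mm) begins 54 mm behind the grasp point. The pads swing forward as they close: fully open they stand 13 mm farther back than shut.
Start: joints at [-12.473, 5.964, 5.575, 89.605, 0, 77.527], TCP at [0.6, 0, 0.231] pointing down, gripper open.
Joint ranges: [-171.21, 171.21], [-48.23, 106.86], [-62.78, 66.21], [-105.2, 120.99], [-86.42, 89.51], [-180, 180]. Speed limits (degrees/s): [127.2, 127.2, 147.25, 180, 180, 180].

### API

Orientations are given as a 3x3 rotation matrix whose columns are the frame's x, y, z axes.
In Python, from rig import arm gives the robot as it stands. The module is installed in compiled form; this text tells all that it offers.
- The arm moves only by the shell command python3 -m handwheel 'ROWS' [FORCE]. ROWS is JSON, a list of rows, each a list of 5 numbers: the shift along the tool's x, y, z in cm, then the turn about the tool's z in degrees, then the closure, from 0 (fully open) to 1 (shut). A call has 1 to 20 rows; each row is the pose to reach, as a shift and turn from the pose commanded when the call began, along the tool's axes at that moment; what a row does not reach only later rows make up. A row lasts 1/10 s, in which the tool goes at most 50 mm and 8.59 degrees, less where a joint would pass 70% of its speed; a pose out of reach is approached as far as the arm can. A call with a gripper value outside its range is refused whole. The fingers move at their own pace and stop on an object; FORCE is the grip in N (left out, the last holds). Time passes only in rows, so rows that repeat a pose let the fingers close. It gives the time, the measured TCP pose, the force, the opening and the grip force at its end, in the units of the state.
- arm.sense(): the state, without advancing time (a new reading comes with each control period).
- arm.capture(name): name is "scene" or "side" or "wrist"; returns the picture (420x560x3 uint8, red, green, blue); there is no depth.
- arm.camera_params(name): a dict with "camera_matrix" (3x3 intrinsics, pixels), "rvec" (rotation vector, rad) and "tvec" (3), from world to camera coordinates, as OpenCV has them; the wrist camera has in their place "tool_from_camera" (4x4, takes a point from camera to tool coordinates, whose origin is the TCP and whose axes are the flange's). Camera axes: x right, y down, z forward; pixel columns grow to the right and rows downward; lengths in m; the calibration is good to about 2 mm. A picture is of the moment at which its call begins: read the wrist's pose just before it. camera_params takes no time and is no camera call.
- arm.finish_job(): hands the job in; it is judged then, once.
The state is a dict: "t": time; "joints": joint angles; "dq": joint speeds; "effort": joint torques, N m; "eef_pos": TCP position; "tool_rot": TCP orientation; "ft_force": force on the tool from outside, world axes, zero at the start; "torque": the same for the moment, N m; "finger_gap": opening from 0.0 (shut) to 1.0 (fully open); "gripper_force": force on a finger pad.
Only numpy, scipy, OpenCV 4.12 (cv2) and the standard library are available. Lean on these libraries where they do the work, as an engineer would, in place of code of your own. Each camera call takes 0.05 s, during which the arm holds its last target. There are 200 camera calls.

### The job

Refill the slotted metal tape tube: take the two narrow rolls of tape from the sloping wooden stand and lay them flat, one on the other, on the roll already in the tube, so that the top of the stack comes level with the dark line round the tube. The wide roll would not come out level with the line, so leave it where it lies on the stand, and do not disturb the other things on the desk.

Things in the scene. Friction and masses are not known exactly. Their poses are not given: they have to be found in the camera images.
- tube_floor (a point): Centre of the inner floor of the tape tube, a fixed upright tube for rolls on a round wooden foot (90 mm across, 8 mm thick); the floor is the foot's top, 8 mm over the desk. z points up the tube's axis. Two curved aluminium walls (inner radius 33 mm, 4 mm thick, rim 92 mm above the floor) stand at its +x and -x sides; between them, at its +y and -y sides, are two slots 40 mm wide, open from the foot to the rim, through which fingers holding a roll can pass down.
- tube_line (a point): Point on the tube's axis at the height of the dark line that runs round both walls, 72 mm above the floor and 20 mm below the rim. Same axes as tube_floor.
- roll_base_center (a point): Centre of the roll of masking tape already lying in the tube on its floor: 60 mm across, 24 mm thick, beige with a card core closed by a card plug. z is the roll's axis.
- roll_a_center (a point): Centre (half-way through its thickness) of one narrow roll of masking tape, 60 mm across and 24 mm thick, beige, the core closed (grip it by its rim), about 60 g. It lies flat on the sloping stand; z is the roll's axis, at the start square to the slope and pointing up out of it. Its x and y axes mean nothing.
- roll_b_center (a point): Centre of the other narrow roll, exactly like roll_a, in another place on the stand.
- roll_wide_center (a point): Centre of the wide roll on the stand: 60 mm across like the others but 36 mm thick. It stays where it is.
- stand: Fixed plywood stand at the right, 300 mm wide, 70 mm high at the back; origin under its middle on the desk, its y along its width (level), z up. Its board rises at 30 degrees towards its own +x; the low front (its -x) faces left as the robot sees it. The three rolls lie on the board in a level row along y, 100 mm apart, in unknown order, against a 9 mm ledge at the foot.
- binder_clip: Black binder clip with wire handles, 32 x 29 x 38 mm, loose bystander.
- lip_balm: Slim upright stick with a green cap, 17 mm across, 67 mm high, loose bystander.
- marker: Felt marker lying on the desk, 126 mm long, loose bystander.
- tin_small: Pale round screw-lid tin, 50 mm across, 19 mm high, loose bystander.
- eraser: Eraser in a card sleeve, 43 x 19 x 13 mm, loose bystander.
Not all that is in view belongs to the job. What is shaped like the part that bears roll_base_center but pink is not meant. Leave any turquoise or yellow look-alike of the part that bears roll_b_center alone.

How it is judged (in metres and radians):
At the end, for the whole second after the job is handed in: Both narrow rolls lie flat (within 0.1 rad) in the tube, within 8 mm of its axis, stacked on the roll that was there, in either order, each height right within 4 mm (so the top is at the line); that roll is still on the tube's floor and the wide roll within 30 mm of its place on the stand (((z of roll_a_center in the frame of tube_floor between 0.032 and 0.04 m and z of roll_b_center in the frame of tube_floor between 0.056 and 0.064 m) or (z of roll_b_center in the frame of tube_floor between 0.032 and 0.04 m and z of roll_a_center in the frame of tube_floor between 0.056 and 0.064 m)) and horizontal distance between each of roll_a_center, roll_b_center and tube_floor below 0.008 m and angle between the z axis of each of roll_a_center, roll_b_center and the z axis of tube_floor, either way round below 0.1 rad and distance between roll_base_center and tube_floor below 0.018 m and distance of roll_wide_center from where it was at the start of the episode below 0.03 m); the robot touches nothing.
It fails at once if the wide roll is taken from its place on the stand (moved more than 30 mm) (distance of roll_wide_center from where it was at the start of the episode above 0.03 m).
It fails at once if a bystander (binder clip, upright stick, marker, small tin or eraser) is pushed more than 30 mm (distance of any of binder_clip, lip_balm, marker, tin_small, eraser from where it was at the start of the episode above 0.03 m).
It also fails if it takes over 54 s, if anything falls off the work surface, if the arm or the gripper's body presses on something with over 40 N, if the wrist force passes 120 N, or if a joint passes its speed limit or range.

## Working session

There is one attempt and no reset: what is moved stays moved. The work goes in short steps, Python scripts to look and compute and a shell command to move; the robot and the scene stay as the last step left them, time stands still between calls to the robot, and variables do not carry over. Pictures are saved under pics/ and viewed, at most 10 in all, crops included, and the job is handed in when it is done.

```bash
mkdir -p pics; python3 - <<'E'
from rig import arm
import cv2,json
s=arm.sense(); print(s)
for n in("scene","side","wrist"):
    im=arm.capture(n); cv2.imwrite(f"pics/{n}0.png",im[:,:,::-1]); print(n,arm.camera_params(n))
E
```

```text
{'t': 0.0, 'joints': array([-1.24745561e+01,  5.99951374e+00,  5.52789737e+00,  8.96060171e+01,
        1.06039529e-04,  7.75276297e+01]), 'dq': array([-0.06629404, -0.05136107,  0.07115998,  0.04788858,  0.01210044,
        0.05514098]), 'effort': array([ 7.03431251e-04, -5.56934094e+01,  5.03644359e+01,  1.70058967e-02,
       -2.22691165e-04, -8.28643181e-07]), 'eef_pos': array([5.99662261e-01, 7.15817815e-05, 2.30521241e-01]), 'tool_rot': array([[ 3.83453024e-05,  9.99999125e-01, -1.32257239e-03],
       [ 9.99999956e-01, -3.79558541e-05,  2.94486593e-04],
       [ 2.94436136e-04, -1.32258362e-03, -9.99999082e-01]]), 'ft_force': array([-0.36181766,  0.1658526 ,  0.12144584]), 'torque': array([ 0.01543721, -0.02535516, -0.01732049]), 'gripper_force': 0.0, 'finger_gap': 1.0018826029338188}
scene {'camera_matrix': array([[446.18732717,   0.        , 283.81967124],
       [  0.        , 446.18732717, 208.78464269],
       [  0.        ,   0.        ,   1.        ]]), 'rvec': array([-0.011109  ,  2.77224134, -1.45714439]), 'tvec': array([0.56438365, 0.07989399, 0.98475702])}
side {'camera_matrix': array([[437.49678413,   0.        , 277.98441409],
       [  0.        , 437.49678413, 207.96185342],
       [  0.        ,   0.        ,   1.        ]]), 'rvec': array([ 0.28059395,  2.84642431, -1.06402344]), 'tvec': array([ 0.56224216, -0.02495827,  1.24585862])}
wrist {'camera_matrix': array([[378.68457804,   0.        , 276.84716319],
       [  0.        , 378.68457804, 215.29465586],
       [  0.        ,   0.        ,   1.        ]]), 'tool_from_camera': array([[-1.07272854e-05, -9.61545260e-01, -2.74646525e-01,
         7.02224723e-02],
       [ 9.99999770e-01, -1.96387880e-04,  6.48501021e-04,
        -2.56921654e-06],
       [-6.77500331e-04, -2.74646455e-01,  9.61545041e-01,
        -1.42601410e-01],
       [ 0.00000000e+00,  0.00000000e+00,  0.00000000e+00,
         1.00000000e+00]])}
```

View pics/scene0.png

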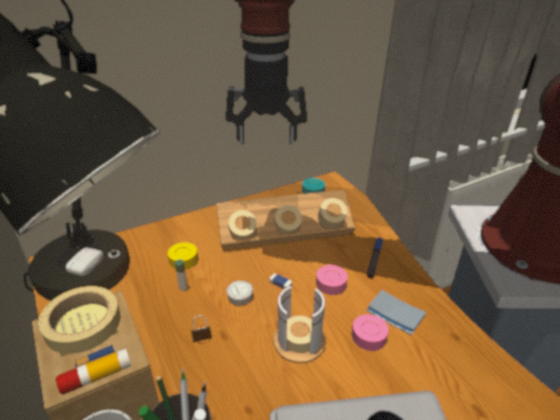

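View pics/side0.png

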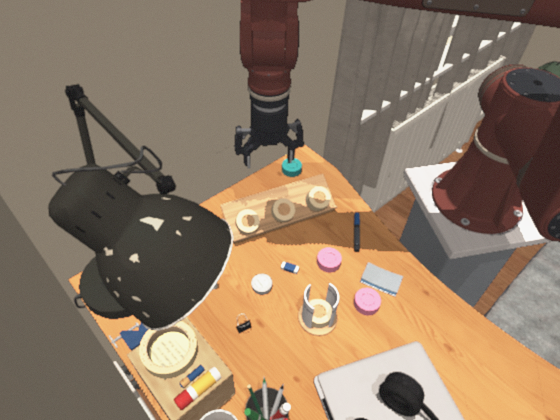

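The scene view shows the stand with three rolls at about (242,224), (288,218) and (333,211), and the tube at (300,325) with pink look-alikes beside it. The side view has the rolls at (248,221), (284,209) and (318,197), and the tube at (320,305). Next I'll zoom in to pick out the wide roll.

```bash
python3 - <<'E'
import cv2,numpy as np
a=cv2.imread("pics/scene0.png")[170:250,200:360]; b=cv2.imread("pics/side0.png")[170:250,200:360]
c=cv2.imread("pics/scene0.png")[280:360,250:410]; d=cv2.imread("pics/side0.png")[270:350,250:410]
r=lambda x:cv2.resize(x,(400,200),interpolation=cv2.INTER_CUBIC)
w=cv2.imread("pics/wrist0.png")
m=np.vstack([np.hstack([r(a),r(b)]),np.hstack([r(c),r(d)]) ]);
m=np.vstack([m,np.zeros((200,800,3),np.uint8)]);m[400:,:267]=cv2.resize(w,(267,200))
cv2.imwrite("pics/mos.png",m)
E
```

```text
(no output)
```

View pics/mos.png

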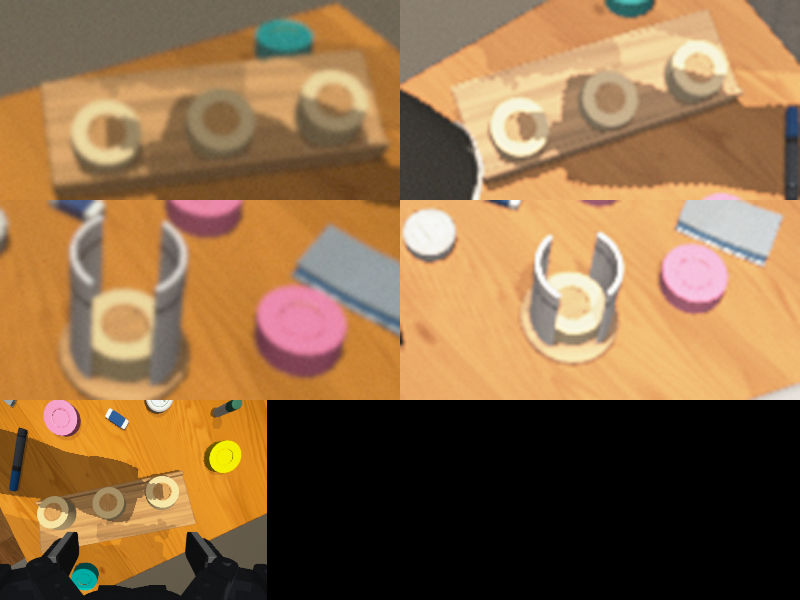

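The mosaic suggests the wide roll is the one nearest the robot, since it shows the taller side wall. I'll check that by triangulating across the three views.

```bash
cat > h.py <<'E'
import numpy as np,cv2
from rig import arm
def cam(n,s=None):
    p=arm.camera_params(n);K=p["camera_matrix"]
    if n=="wrist":
        s=s or arm.sense();T=p["tool_from_camera"];R=s["tool_rot"]@T[:3,:3];c=s["eef_pos"]+s["tool_rot"]@T[:3,3]
        return K,R.T,c
    R=cv2.Rodrigues(p["rvec"])[0];return K,R,-R.T@p["tvec"]
def ray(C,uv):
    K,R,c=C;d=R.T@np.linalg.inv(K)@[uv[0],uv[1],1];return c,d/np.linalg.norm(d)
def tri(obs):
    A=0;b=0;L=[]
    for C,uv in obs:
        c,d=ray(C,uv);P=np.eye(3)-np.outer(d,d);A=A+P;b=b+P@c;L.append((c,P))
    x=np.linalg.solve(A,b);return x,[np.linalg.norm(P@(x-c))*1e3 for c,P in L]
def plane(C,uv,z):
    c,d=ray(C,uv);return c+d*(z-c[2])/d[2]
def proj(C,x):
    K,R,c=C;q=K@R@(np.asarray(x)-c);return q[:2]/q[2]
E
python3 - <<'E'
from h import *
np.set_printoptions(precision=4,suppress=True)
S,D,W=cam("scene"),cam("side"),cam("wrist")
for n,a,b,w in(("far",(242.4,222.4),(247.6,221.2),(340,191)),("mid",(288.4,218.8),(284,210),(226.5,214)),("near",(333.6,210.8),(319.6,197.2),(111,235))):
    print(n,*tri([(S,a),(D,b),(W,w)]))
print("base",*tri([(S,(300,327.2)),(D,(320.8,310))]))
# rim arcs / foot
print(plane(S,(300,327.2),.032),plane(D,(320.8,310),.032))
# bright objects in wrist view corners of the stand
im=cv2.imread("pics/wrist0.png")
m=im[100:340,40:440];cv2.imwrite("pics/w.png",cv2.resize(m,None,fx=2,fy=2,interpolation=cv2.INTER_CUBIC)[:, :800])
E
```

```text
far [0.654 0.001 0.053] [np.float64(1.0215203676642437), np.float64(1.1328547331476664), np.float64(0.4929681341645594)]
mid [ 0.555  -0.0211  0.0485] [np.float64(0.16234701990989886), np.float64(0.2375354869945162), np.float64(0.1108563586504401)]
near [ 0.4556 -0.0367  0.0607] [np.float64(0.5074638864938812), np.float64(0.1569159785337928), np.float64(0.35523682477063434)]
base [0.5369 0.274  0.0438] [np.float64(1.2090087364248085), np.float64(1.2090087364247846)]
[0.5373 0.2648 0.032 ] [0.5331 0.2674 0.032 ]
```

View pics/w.png

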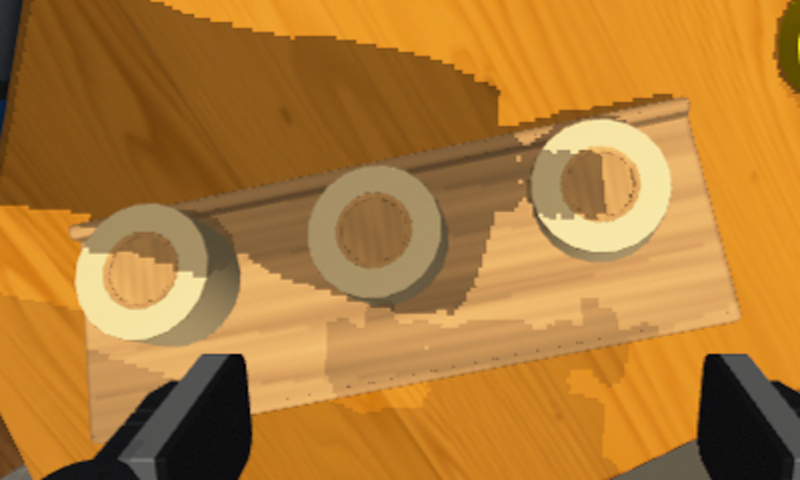

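The near roll shows a taller wall and sits higher (z about 61 against 48–53 mm), so it is the wide one. The targets are mid and far. The zoomed wrist view gives their top-face centres at (227.5,216) and (340.3,193). I'll work out the stand's yaw and the tube's pose from these.

```bash
python3 - <<'E'
from h import *
np.set_printoptions(precision=4,suppress=True)
W=cam("wrist")
for z in(.048,.050,.052):
    a=plane(W,(227.5,216),z);b=plane(W,(340.3,193),z);print(z,a,b,np.linalg.norm(a-b),np.degrees(np.arctan2(*(b-a)[[1,0]])))
f=lambda u,v:(u/2+40,v/2+100)
# back top edge at z=.07 ; 
p=plane(W,f(93,440),.07);q=plane(W,f(739,319),.07);print("back",p,q,np.linalg.norm(p-q),np.degrees(np.arctan2(*(q-p)[[1,0]])))
for n in("scene","side"):
    im=cv2.imread(f"pics/{n}0.png");y,x=(285,250) if n=="scene" else (270,280)
    cv2.imwrite(f"pics/t{n}.png",im[y:y+80,x:x+100])
a=cv2.imread("pics/tscene.png");b=cv2.imread("pics/tside.png")
cv2.imwrite("pics/t.png",np.hstack([cv2.resize(i,(400,320),interpolation=cv2.INTER_CUBIC) for i in(a,b)]))
E
```

```text
0.048 [ 0.5557 -0.0233  0.048 ] [ 0.6556 -0.0022  0.048 ] 0.1020564396073021 11.893334266418677
0.05 [ 0.556  -0.0227  0.05  ] [ 0.6552 -0.0018  0.05  ] 0.10142905370062151 11.893334266418679
0.052 [ 0.5562 -0.0221  0.052 ] [ 0.6549 -0.0013  0.052 ] 0.10080166779394079 11.89333426641867
back [ 0.4276 -0.1148  0.07  ] [ 0.7141 -0.0559  0.07  ] 0.29246826969922024 11.618112243254743
```

View pics/t.png

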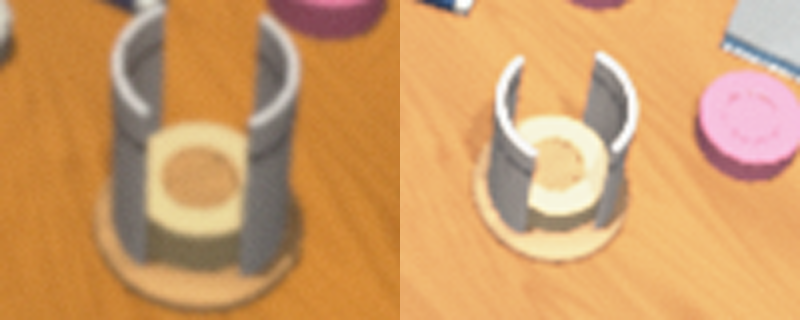

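Tube sits at about (0.536, 0.267), with the slot facing roughly +y. Stand yaw is about 11.9°. I'll go above the mid roll, part-way down, and check.

```bash
python3 -m handwheel '[[-1.1,-2.2,3,-6,0],[-2.2,-4.35,6,-11.9,0],[-2.2,-4.35,10,-11.9,0],[-2.2,-4.35,12,-11.9,0],[-2.2,-4.35,12,-11.9,0],[-2.2,-4.35,12,-11.9,0]]' 30; python3 - <<'E'
from h import *
np.set_printoptions(precision=4,suppress=True)
s=arm.sense();print(s["eef_pos"],s["tool_rot"])
im=arm.capture("wrist");C=cam("wrist",s)
im=np.ascontiguousarray(im[:,:,::-1]);cv2.imwrite("pics/w1.png",im)
E
```

```text
t: 0.75
eef_pos: [0.5566, -0.022, 0.1119]
tool_rot: [[-0.206, 0.979, 0.0], [0.979, 0.206, -0.0], [-0.0, 0.0, -1.0]]
ft_force: [-0.3, -0.5, 0.9]
finger_gap: 0.996
gripper_force: 0.0
[ 0.5566 -0.022   0.1119] [[-0.2062  0.9785  0.    ]
 [ 0.9785  0.2062 -0.    ]
 [-0.      0.     -1.    ]]
```

View pics/w1.png

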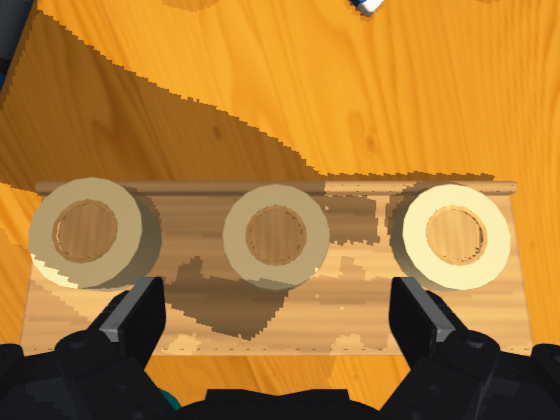

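The tool is square to the stand. The mid roll's top is centred at (276,237), the far roll at (456.5,237), and the wide roll at (86,233).

```bash
python3 - <<'E'
from h import *
np.set_printoptions(precision=4,suppress=True)
s=arm.sense();C=cam("wrist",s);R=s["tool_rot"]
for z in(.046,.049,.052,.055):
    a=plane(C,(276,237),z);b=plane(C,(456.5,237),z)
    c=a-.012*(.5*R[:,0]+[0,0,.866]);print(z,np.linalg.norm(a-b),"centre",c,"tool",R.T@(c-s["eef_pos"]))
E
```

```text
0.046 0.1056591291919544 centre [ 0.5589 -0.0309  0.0356] tool [-0.0088 -0.0003  0.0772]
0.049 0.1041449647378658 centre [ 0.5587 -0.0298  0.0386] tool [-0.0078 -0.0003  0.0742]
0.052 0.1026308002837771 centre [ 0.5585 -0.0288  0.0416] tool [-0.0067 -0.0003  0.0712]
0.055 0.10111663582968837 centre [ 0.5583 -0.0278  0.0446] tool [-0.0057 -0.0003  0.0682]
```

```bash
python3 -m handwheel '[[0,0,4,0,0],[0,0,6,0,0],[0,0,7,0,0],[0,0,7.6,0,0],[0,0,8,0,0],[0,0,8.2,0,0],[0,0,8.2,0,0],[0,0,8.2,0,0]]' 30; python3 -m handwheel '[[0,0,0,0,1],[0,0,0,0,1],[0,0,0,0,1],[0,0,0,0,1],[0,0,0,0,1],[0,0,0,0,1],[0,0,0,0,1],[0,0,0,0,1]]' 30
```

```text
t: 1.6
eef_pos: [0.557, -0.0221, 0.0301]
tool_rot: [[-0.206, 0.979, 0.001], [0.979, 0.206, -0.0], [-0.001, 0.001, -1.0]]
ft_force: [-1.2, -0.2, 1.2]
finger_gap: 1.003
gripper_force: 0.0
t: 2.4
eef_pos: [0.5569, -0.0221, 0.0299]
tool_rot: [[-0.206, 0.979, 0.001], [0.979, 0.206, -0.0], [-0.0, 0.001, -1.0]]
ft_force: [-0.8, -0.1, 5.0]
finger_gap: 0.692
gripper_force: 32.6
```

Roll gripped. I'll lift it and map the desk for a clear spot to level it.

```bash
python3 -m handwheel '[[0,0,-3,0,1],[0,0,-7,0,1],[0,0,-11,0,1],[0,0,-15,0,1],[0,0,-15,0,1]]'; python3 - <<'E'
from h import *
np.set_printoptions(precision=3,suppress=True)
S=cam("scene")
for n,p in dict(eraser=(281,281),pink1=(331,282),pink2=(370,335),tin=(240,293),marker=(374,258),mk2=(370,275),balmbase=(183,287),yellow=(183,257),clip=(201,333),blue=(397,311),tube=(300,340)).items(): print(n,plane(S,p,.01)[:2])
im=arm.capture("wrist");cv2.imwrite("pics/w2.png",im[:,:,::-1])
E
```

```text
t: 2.9
eef_pos: [0.5592, -0.0227, 0.1854]
tool_rot: [[-0.206, 0.978, 0.008], [0.978, 0.206, -0.002], [-0.004, 0.008, -1.0]]
ft_force: [0.6, 0.1, 0.1]
finger_gap: 0.694
gripper_force: 32.8
eraser [0.57  0.132]
pink1 [0.473 0.133]
pink2 [0.417 0.261]
tin [0.647 0.165]
marker [0.377 0.061]
mk2 [0.394 0.113]
balmbase [0.757 0.151]
yellow [0.773 0.064]
clip [0.705 0.261]
blue [0.359 0.207]
tube [0.537 0.273]
```

View pics/w2.png

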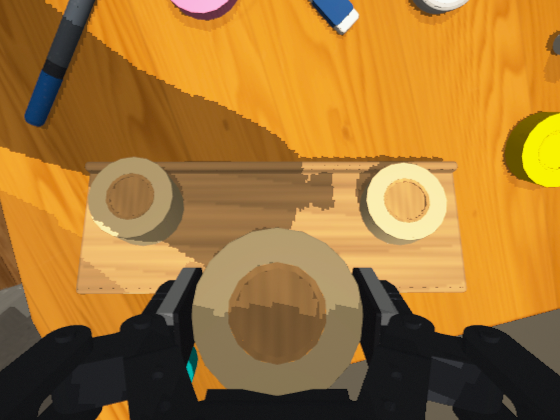

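The roll is held, and the wide and far rolls are undisturbed at (131,197) and (406,200). The desk at about (0.545, 0.07) is clear, so I'll press the roll level there.

```bash
python3 -m handwheel '[[3,0.2,0,0,1],[7,0.5,3,0,1],[9.2,0.7,8,0,1],[9.2,0.7,12,0,1],[9.2,0.7,14.5,0,1],[9.2,0.7,15.5,0,1],[9.2,0.7,16,0,1],[9.2,0.7,16.2,0,1],[9.2,0.7,16.2,0,1]]' 20;  python3 -m handwheel '[[0,0,0.2,0,1],[0,0,0.4,0,1],[0,0,0.6,0,1],[0,0,0.8,0,1],[0,0,1,0,1],[0,0,1.2,0,1],[0,0,1.4,0,1],[0,0,1.4,0,1]]'
```

```text
t: 3.85
eef_pos: [0.5454, 0.0692, 0.0185]
tool_rot: [[-0.206, 0.979, 0.002], [0.979, 0.206, -0.0], [-0.001, 0.002, -1.0]]
ft_force: [0.3, -0.8, -0.3]
finger_gap: 0.689
gripper_force: 32.8
t: 4.65
eef_pos: [0.5464, 0.0685, 0.0057]
tool_rot: [[-0.206, 0.979, 0.004], [0.979, 0.206, -0.002], [-0.003, 0.003, -1.0]]
ft_force: [-1.7, -3.2, 15.5]
finger_gap: 0.693
gripper_force: 35.8
```

```bash
python3 -m handwheel '[[0,0,0.15,0,1],[0,0,0.3,0,1],[0,0,0.3,0,1],[0,0,0.2,0,0],[0,0,0.1,0,0],[0,0,0,0,0],[0,0,0,0,0],[0,0,-4,0,0],[0,0,-8,0,0],[0,0,-10,0,0],[0,0,-10,0,0],[0,0,-10,0,0]]'; python3 - <<'E'
from h import *
np.set_printoptions(precision=4,suppress=True)
s=arm.sense();im=arm.capture("wrist")[:,:,::-1];cv2.imwrite("pics/w3.png",im)
E
```

```text
t: 5.85
eef_pos: [0.5444, 0.0695, 0.103]
tool_rot: [[-0.206, 0.978, 0.0], [0.978, 0.206, -0.0], [-0.0, 0.0, -1.0]]
ft_force: [-0.1, -0.6, -0.3]
finger_gap: 1.0
gripper_force: 0.0
```

View pics/w3.png

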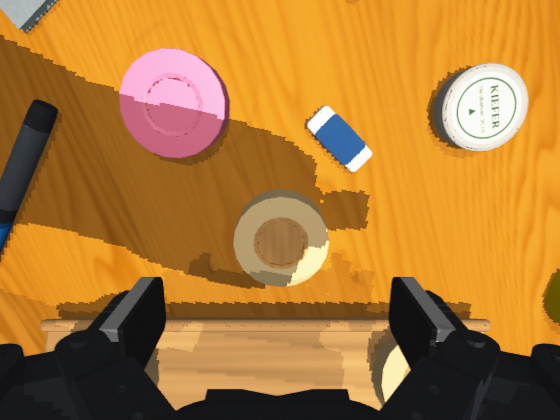

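The roll lies flat on the desk with its top centred at about (281,241), and nothing else has moved.

```bash
python3 - <<'E'
from h import *
np.set_printoptions(precision=4,suppress=True)
s=arm.sense();C=cam("wrist",s);a=plane(C,(281,241),.024);print(a,s["tool_rot"].T@(a-s["eef_pos"]))
e=plane(C,(233,241),.024);f=plane(C,(329,241),.024);print(np.linalg.norm(e-f))
E
```

```text
[0.5483 0.061  0.024 ] [-0.0094  0.0028  0.078 ]
0.05932752531562847
```

```bash
python3 -m handwheel '[[-0.9,0.3,4,0,0],[-0.9,0.3,8,0,0],[-0.9,0.3,9.5,0,0],[-0.9,0.3,10.1,0,0],[-0.9,0.3,10.1,0,0],[-0.9,0.3,10.1,0,0],[-0.9,0.3,10.1,0,1],[-0.9,0.3,10.1,0,1],[-0.9,0.3,10.1,0,1],[-0.9,0.3,10.1,0,1],[-0.9,0.3,10.1,0,1],[-0.9,0.3,10.1,0,1],[-0.9,0.3,10.1,0,1]]' 50; python3 -m handwheel '[[0,0,-4,0,1],[0,0,-9,0,1],[3,0.3,-14,0,1],[7,0.7,-18,0,1],[10.9,1.1,-20,0,1],[10.9,1.1,-20,0,1],[10.9,1.1,-20,0,1],[10.9,1.1,-20,0,1]]';  python3 - <<'E'
from h import *
im=arm.capture("wrist")[:,:,::-1];cv2.imwrite("pics/w4.png",im)
E
```

```text
t: 7.2
eef_pos: [0.5503, 0.0612, 0.004]
tool_rot: [[-0.206, 0.978, 0.002], [0.978, 0.206, -0.0], [-0.001, 0.002, -1.0]]
ft_force: [-1.6, 0.9, 6.8]
finger_gap: 0.679
gripper_force: 52.7
t: 8.0
eef_pos: [0.5373, 0.1697, 0.2015]
tool_rot: [[-0.206, 0.978, -0.001], [0.978, 0.206, -0.0], [-0.0, -0.001, -1.0]]
ft_force: [-0.1, -0.6, -1.6]
finger_gap: 0.681
gripper_force: 54.2
```

View pics/w4.png

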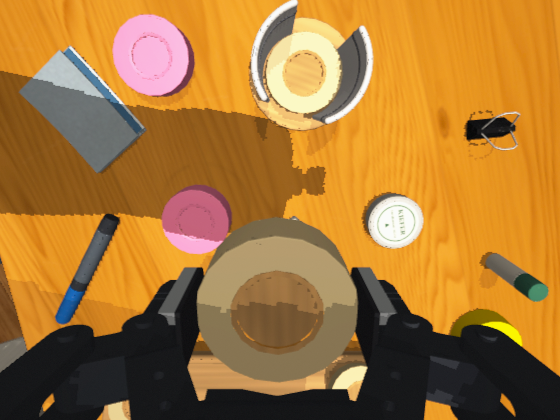

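The roll is held. The tube is at upper centre: rim arc ends at about (296,2), (265,99), (363,29) and (326,121), base roll top at (304,72), and the slot axis slanted.

```bash
python3 - <<'E'
from h import *
np.set_printoptions(precision=4,suppress=True)
s=arm.sense();C=cam("wrist",s);R=s["tool_rot"]
P=[plane(C,p,.1) for p in((296,2),(265,99),(363,29),(326,121))];
for p in P:print(p)
c=sum(P)/4;print("rim centre",c);d=(P[1]+P[3])/2-(P[0]+P[2])/2;print("slot yaw",np.degrees(np.arctan2(d[1],d[0])), np.degrees(np.arctan2(*(P[1]-P[0])[[1,0]])),np.degrees(np.arctan2(*(P[3]-P[2])[[1,0]])))
print([np.linalg.norm((p-c)[:2]) for p in P])
# base roll top contour by colour
im=cv2.imread("pics/w4.png");h=cv2.cvtColor(im,cv2.COLOR_BGR2HSV)
m=cv2.inRange(h,(15,40,170),(32,140,255));m[:, :240]=0;m[:,385:]=0;m[140:]=0
cs=cv2.findContours(m,0,2)[0];k=max(cs,key=cv2.contourArea);print(cv2.contourArea(k),cv2.minEnclosingCircle(k),cv2.boundingRect(k))
print("base",plane(C,cv2.minEnclosingCircle(k)[0],.032),plane(C,(304,72),.032))
a=plane(C,(277,309),.2215);print("held tool",R.T@(a-s["eef_pos"]))
# rim fit: bright gray
g=cv2.inRange(h,(0,0,185),(180,30,255));g[:, :240]=0;g[:,385:]=0;g[130:]=0
ys,xs=np.nonzero(g);Q=np.array([plane(C,(x,y),.1)[:2] for x,y in zip(xs,ys)])
A=np.c_[2*Q,np.ones(len(Q))];z=np.linalg.lstsq(A,(Q**2).sum(1),rcond=None)[0];r=np.sqrt(z[2]+z[:2]@z[:2])
print("rim fit",len(Q),z[:2],r,np.std(np.linalg.norm(Q-z[:2],axis=1)-r))
E
```

```text
[0.5216 0.2972 0.1   ]
[0.5147 0.2411 0.1   ]
[0.5632 0.2914 0.1   ]
[0.5546 0.2361 0.1   ]
rim centre [0.5385 0.2665 0.1   ]
slot yaw -97.97395570265014 -97.07513861277543 -98.88051561064277
[np.float64(0.03508116547823107), np.float64(0.03478765709694317), np.float64(0.03511348461210885), np.float64(0.03436212013307066)]
6327.5 ((302.5, 73.5), 55.91521453857422) (254, 18, 92, 112)
base [0.537  0.2664 0.032 ] [0.5379 0.2677 0.032 ]
held tool [ 0.0001  0.0002 -0.0204]
rim fit 1295 [0.5379 0.2669] 0.0346768525709605 0.0009490388632851986
```

```bash
python3 -m handwheel '[[1,0.2,0,-8,1],[3,0.6,0,-16,1],[5,1,0,-24,1],[7,1.5,0,-32,1],[9,2,0,-40,1],[9.5,2.1,0,-48,1],[9.5,2.1,0,-56,1],[9.5,2.1,0,-64,1],[9.5,2.1,0,-70.1,1],[9.5,2.1,0,-70.1,1],[9.5,2.1,0,-70.1,1],[9.5,2.1,0,-70.1,1]]'; python3 - <<'E'
from h import *
np.set_printoptions(precision=4,suppress=True)
s=arm.sense();R=s["tool_rot"];print(s["joints"],s["eef_pos"],R,"need",R.T@(np.array([.538,.2668,.034])-s["eef_pos"]))
E
```

```text
t: 9.25
eef_pos: [0.5384, 0.2669, 0.2018]
tool_rot: [[-0.99, 0.142, -0.001], [0.142, 0.99, -0.0], [0.001, -0.0, -1.0]]
ft_force: [-0.2, 0.6, -1.2]
finger_gap: 0.689
gripper_force: 54.1
[13.9176  5.941   2.4861 86.5833 -0.0032 22.1031] [0.5384 0.2669 0.2018] [[-0.9898  0.1424 -0.0006]
 [ 0.1424  0.9898 -0.0002]
 [ 0.0006 -0.0003 -1.    ]] need [ 0.0003 -0.0001  0.1678]
```

```bash
python3 -m handwheel '[[0,0,3,0,1],[0,0,6,0,1],[0,0,8,0,1],[0,0,9.5,0,1],[0,0,10.5,0,1],[0,0,11.5,0,1],[0,0,12.5,0,1],[0,0,12.5,0,1]]'; python3 -m handwheel '[[0,0,1,0,1],[0,0,2,0,1],[0,0,3,0,1],[0,0,3.5,0,1],[0,0,3.8,0,1],[0,0,3.8,0,1],[0,0,3.8,0,1]]'
```

```text
t: 10.05
eef_pos: [0.5379, 0.2673, 0.0761]
tool_rot: [[-0.99, 0.139, -0.001], [0.139, 0.99, -0.0], [0.001, -0.001, -1.0]]
ft_force: [0.2, 0.3, -0.6]
finger_gap: 0.678
gripper_force: 54.2
t: 10.75
eef_pos: [0.5387, 0.2675, 0.0397]
tool_rot: [[-0.99, 0.139, 0.001], [0.139, 0.99, 0.0], [-0.001, 0.0, -1.0]]
ft_force: [-0.6, 0.2, -0.2]
finger_gap: 0.682
gripper_force: 54.2
```

```bash
python3 -m handwheel '[[0,0,0.15,0,1],[0,0,0.25,0,1],[0,0,0.25,0,1],[0,0,0.25,0,0],[0,0,0.2,0,0],[0,0,0.2,0,0],[0,0,0.2,0,0],[0,0,-1,0,0],[0,0,-3,0,0],[0,0,-6,0,0],[0,0,-10,0,0],[0,0,-15,0,0],[0,0,-16,0,0],[0,0,-16,0,0]]'; python3 - <<'E'
from h import *
np.set_printoptions(precision=4,suppress=True)
s=arm.sense();im=np.ascontiguousarray(arm.capture("wrist")[:,:,::-1]);C=cam("wrist",s)
h=cv2.cvtColor(im,cv2.COLOR_BGR2HSV);u,v=proj(C,[.538,.267,.056]);print(u,v)
sc=np.ascontiguousarray(arm.capture("scene")[:,:,::-1]);cv2.imwrite("pics/s5.png",sc)
u,v=int(u),int(v);a=cv2.resize(im[max(0,v-110):v+110,max(0,u-130):u+130],(400,338));b=cv2.resize(sc[285:365,250:345],(400,338))
cv2.imwrite("pics/m5.png",np.hstack([a,b]));cv2.imwrite("pics/w5.png",im)
E
```

```text
t: 12.15
eef_pos: [0.54, 0.2679, 0.2029]
tool_rot: [[-0.99, 0.139, 0.005], [0.139, 0.99, 0.001], [-0.005, 0.002, -1.0]]
ft_force: [0.9, -0.3, -0.3]
finger_gap: 1.002
gripper_force: 0.0
274.2338819860838 195.96162853989304
```

View pics/m5.png

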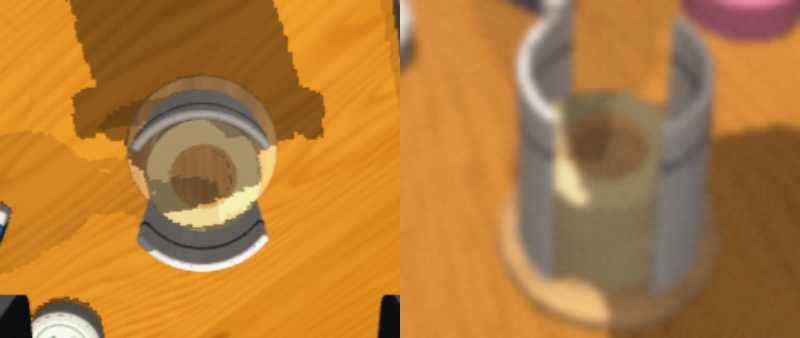

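The first roll lies flat in the tube, and the tool is aligned with the slots. Next is the far roll.

```bash
python3 -m handwheel '[[-1,-2,0,8,0],[-3,-5,0,16,0],[-5,-8.5,0,24,0],[-7,-12,0,32,0],[-9.5,-16,0,40,0],[-12,-20,0,48,0],[-14,-23,0,56,0],[-15.3,-25,0,64,0],[-15.3,-25,0,70.1,0],[-15.3,-25,4,70.1,0],[-15.3,-25,8,70.1,0],[-15.3,-25,8.5,70.1,0],[-15.3,-25,8.5,70.1,0],[-15.3,-25,8.5,70.1,0]]'; python3 - <<'E'
from h import *
np.set_printoptions(precision=4,suppress=True)
s=arm.sense();im=np.ascontiguousarray(arm.capture("wrist")[:,:,::-1]);C=cam("wrist",s);cv2.imwrite("pics/w6.png",im)
R=s["tool_rot"];print(R.T@(np.array([.6549,-.0014,.030])-s["eef_pos"]))
t=np.array([.656,-.0075,.0425])+.012*(.5*R[:,0]+[0,0,.866]);print(proj(C,t))
h=cv2.cvtColor(im,cv2.COLOR_BGR2HSV);m=cv2.inRange(h,(18,50,80),(32,140,255));u,v=map(int,proj(C,t))
w=np.zeros_like(m);w[v-62:v+62,u-65:u+65]=255;cs=cv2.findContours(m&w,0,2)[0];k=max(cs,key=cv2.contourArea);print(cv2.boundingRect(k),cv2.minEnclosingCircle(k))
E
```

```text
t: 13.65
eef_pos: [0.6558, -0.0014, 0.116]
tool_rot: [[-0.206, 0.978, 0.002], [0.978, 0.206, -0.0], [-0.001, 0.001, -1.0]]
ft_force: [0.6, 0.1, 0.3]
finger_gap: 1.0
gripper_force: 0.0
[ 0.0003 -0.001   0.086 ]
[274.4677 234.3961]
(221, 182, 118, 107) ((283.2994689941406, 238.54586791992188), 63.80318832397461)
```

View pics/w6.png

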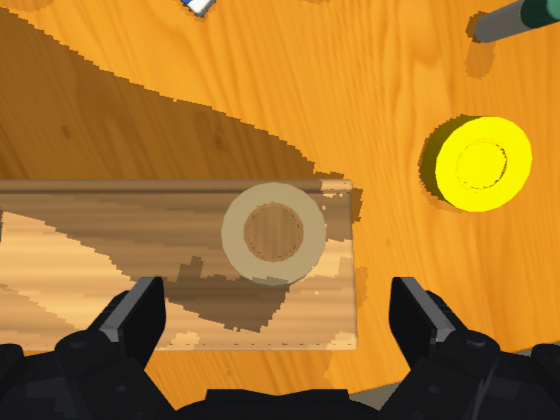

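The far roll is at (274,234), as predicted. Grip it and lift.

```bash
python3 -m handwheel '[[0,-0.1,4,0,0],[0,-0.1,6,0,0],[0,-0.1,7,0,0],[0,-0.1,8,0,0],[0,-0.1,8.6,0,0],[0,-0.1,8.6,0,0],[0,-0.1,8.6,0,0],[0,-0.1,8.6,0,1],[0,-0.1,8.6,0,1],[0,-0.1,8.6,0,1],[0,-0.1,8.6,0,1],[0,-0.1,8.6,0,1],[0,-0.1,8.6,0,1],[0,-0.1,8.6,0,1]]' 30; python3 -m handwheel '[[0,0,-3,0,1],[0,0,-7,0,1],[0,0,-11,0,1],[0,0,-15,0,1],[0,0,-15,0,1]]'
```

```text
t: 15.1
eef_pos: [0.6547, -0.0017, 0.0292]
tool_rot: [[-0.206, 0.979, 0.001], [0.979, 0.206, -0.0], [-0.001, 0.001, -1.0]]
ft_force: [-2.2, 0.1, 5.5]
finger_gap: 0.689
gripper_force: 32.5
t: 15.6
eef_pos: [0.657, -0.0021, 0.1853]
tool_rot: [[-0.206, 0.978, 0.009], [0.978, 0.206, -0.002], [-0.004, 0.009, -1.0]]
ft_force: [1.4, 0.1, 0.0]
finger_gap: 0.693
gripper_force: 32.7
```

```bash
python3 -m handwheel '[[2,-2,0,0,1],[5,-5,0,0,1],[8,-8,2,0,1],[9.2,-9.3,6,0,1],[9.2,-9.3,10,0,1],[9.2,-9.3,13.5,0,1],[9.2,-9.3,15.5,0,1],[9.2,-9.3,16.2,0,1],[9.2,-9.3,16.2,0,1],[9.2,-9.3,16.2,0,1]]' 20;  python3 -m handwheel '[[0,0,0.2,0,1],[0,0,0.4,0,1],[0,0,0.6,0,1],[0,0,0.8,0,1],[0,0,1,0,1],[0,0,1.2,0,1],[0,0,1.4,0,1],[0,0,1.6,0,1],[0,0,1.6,0,1],[0,0,1.5,0,0],[0,0,1.4,0,0],[0,0,1.4,0,0],[0,0,1.4,0,0],[0,0,-3,0,0],[0,0,-7,0,0],[0,0,-9,0,0],[0,0,-9,0,0],[0,0,-9,0,0]]'; python3 - <<'E'
from h import *
np.set_printoptions(precision=4,suppress=True)
s=arm.sense();im=np.ascontiguousarray(arm.capture("wrist")[:,:,::-1]);C=cam("wrist",s);cv2.imwrite("pics/w7.png",im)
h=cv2.cvtColor(im,cv2.COLOR_BGR2HSV);m=cv2.inRange(h,(18,50,80),(32,140,255));w=np.zeros_like(m);w[180:305,210:350]=255
k=max(cv2.findContours(m&w,0,2)[0],key=cv2.contourArea);print(cv2.boundingRect(k),cv2.fitEllipse(cv2.convexHull(k)))
x,y,a,b=cv2.boundingRect(k);p=plane(C,(x+a/2,y+b/2),.024);print(s["tool_rot"].T@(p-s["eef_pos"]))
cv2.imwrite("pics/w7c.png",im[140:330,150:450])
E
```

```text
t: 16.6
eef_pos: [0.545, 0.0692, 0.0175]
tool_rot: [[-0.206, 0.979, 0.002], [0.979, 0.206, -0.0], [-0.0, 0.001, -1.0]]
ft_force: [-0.6, 0.1, 0.5]
finger_gap: 0.695
gripper_force: 32.7
t: 18.4
eef_pos: [0.5442, 0.0693, 0.106]
tool_rot: [[-0.206, 0.978, 0.0], [0.978, 0.206, -0.0], [-0.0, 0.0, -1.0]]
ft_force: [-0.7, 0.4, 0.3]
finger_gap: 1.0
gripper_force: 0.0
(233, 188, 95, 97) ((280.2631530761719, 236.76760864257812), (93.63526153564453, 96.73563385009766), 174.08203125)
[-0.0078  0.0025  0.082 ]
```

View pics/w7c.png

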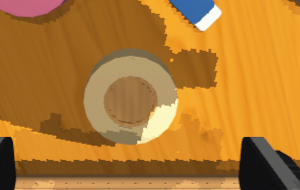

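Roll two is flat on the desk, centred in the crop. I've now viewed 12 pictures against the limit of 10, so from here I'll work from numbers only. Next: regrip and move over the tube.

```bash
python3 -m handwheel '[[-0.8,0.25,4,0,0],[-0.8,0.25,8,0,0],[-0.8,0.25,9.7,0,0],[-0.8,0.25,10.3,0,0],[-0.8,0.25,10.4,0,0],[-0.8,0.25,10.4,0,0],[-0.8,0.25,10.4,0,1],[-0.8,0.25,10.4,0,1],[-0.8,0.25,10.4,0,1],[-0.8,0.25,10.4,0,1],[-0.8,0.25,10.4,0,1],[-0.8,0.25,10.4,0,1],[-0.8,0.25,10.4,0,1]]' 50; python3 -m handwheel '[[0,0,-4,0,1],[0,0,-9,0,1],[2,0.3,-14,-8,1],[5,0.8,-18,-16,1],[8.5,1.3,-20,-24,1],[12,1.9,-20,-32,1],[15,2.4,-20,-40,1],[18,2.8,-20,-48,1],[20.2,3.2,-20,-56,1],[20.2,3.2,-20,-64,1],[20.2,3.2,-20,-70.1,1],[20.2,3.2,-20,-70.1,1],[20.2,3.2,-20,-70.1,1],[20.2,3.2,-20,-70.1,1]]'; python3 - <<'E'
from h import *
np.set_printoptions(precision=4,suppress=True)
s=arm.sense();R=s["tool_rot"];im=np.ascontiguousarray(arm.capture("wrist")[:,:,::-1]);C=cam("wrist",s)
print("need",R.T@(np.array([.538,.2668,.062])-s["eef_pos"]))
h=cv2.cvtColor(im,cv2.COLOR_BGR2HSV);m=cv2.inRange(h,(14,45,60),(34,150,255));w=np.zeros_like(m);w[200:400,190:365]=255
k=max(cv2.findContours(m&w,0,2)[0],key=cv2.contourArea);e=cv2.fitEllipse(cv2.convexHull(k));print(e)
print("held",R.T@(plane(C,e[0],s["eef_pos"][2]+.02)-s["eef_pos"]))
E
```

```text
t: 19.75
eef_pos: [0.5495, 0.0619, 0.0038]
tool_rot: [[-0.206, 0.978, 0.003], [0.978, 0.206, -0.0], [-0.001, 0.002, -1.0]]
ft_force: [-0.2, -0.0, 6.2]
finger_gap: 0.682
gripper_force: 53.6
t: 21.15
eef_pos: [0.5381, 0.2661, 0.2025]
tool_rot: [[-0.99, 0.142, 0.0], [0.142, 0.99, 0.0], [-0.0, 0.0, -1.0]]
ft_force: [-0.3, -1.3, -0.5]
finger_gap: 0.681
gripper_force: 54.1
need [0.0002 0.0007 0.1405]
((277.3816223144531, 286.7762145996094), (168.84451293945312, 200.49667358398438), 1.6055314540863037)
held [ 0.0083  0.0006 -0.02  ]
```

```bash
python3 - <<'E'
from h import *
im7=np.ascontiguousarray(arm.capture("wrist")[:,:,::-1]);cv2.imwrite("pics/w8.png",im7)
for im in(cv2.imread("pics/w4.png"),im7):
    h=cv2.cvtColor(im,cv2.COLOR_BGR2HSV);m=cv2.inRange(h,(14,45,60),(34,150,255));w=np.zeros_like(m);w[200:400,190:365]=255
    k=max(cv2.findContours(m&w,0,2)[0],key=cv2.contourArea);print(cv2.boundingRect(k))
    for v in(210,216,222,228,234,240,250,262,270,280,345,355,370,380,386):print(v,im[v,277],end=" ")
    print()
E
```

```text
(190, 216, 175, 184)
210 [ 24  88 143] 216 [ 31  88 138] 222 [ 74 104 121] 228 [ 74 104 120] 234 [ 74 105 122] 240 [111 156 182] 250 [111 156 181] 262 [111 156 180] 270 [ 92 136 165] 280 [ 65 117 160] 345 [ 48  83 115] 355 [ 82 116 135] 370 [ 82 116 135] 380 [ 81 115 133] 386 [ 95 158 214] 
(196, 200, 162, 185)
210 [ 66 114 157] 216 [ 66 118 160] 222 [ 66  94 109] 228 [ 69  95 110] 234 [ 69  97 112] 240 [114 159 183] 250 [110 157 182] 262 [111 158 182] 270 [111 157 180] 280 [ 51  90 122] 345 [ 49  83 115] 355 [ 51  92 126] 370 [106 152 176] 380 [129 184 207] 386 [ 23 128 215]
```

The held roll sits just as the first one did, so I'll lower it.

```bash
python3 -m handwheel '[[0,0.07,3,0,1],[0,0.07,6,0,1],[0,0.07,8,0,1],[0,0.07,9.5,0,1],[0,0.07,10.5,0,1],[0,0.07,11.5,0,1],[0,0.07,12.5,0,1],[0,0.07,13.2,0,1],[0,0.07,13.6,0,1],[0,0.07,13.8,0,1],[0,0.07,13.8,0,1]]'; python3 -m handwheel '[[0,0,0.1,0,1],[0,0,0.2,0,1],[0,0,0.2,0,1],[0,0,0.2,0,1]]'
```

```text
t: 22.35
eef_pos: [0.5377, 0.267, 0.0643]
tool_rot: [[-0.99, 0.139, -0.001], [0.139, 0.99, 0.0], [0.001, 0.0, -1.0]]
ft_force: [-4.6, 1.0, -1.7]
finger_gap: 0.68
gripper_force: 54.1
t: 22.75
eef_pos: [0.5377, 0.2671, 0.0626]
tool_rot: [[-0.99, 0.139, -0.001], [0.139, 0.99, 0.0], [0.001, 0.0, -1.0]]
ft_force: [-5.9, 0.5, 1.3]
finger_gap: 0.681
gripper_force: 54.2
```

```bash
python3 -m handwheel '[[0.1,0,0.1,0,1],[0.1,0,0.2,0,1],[0.1,0,0.2,0,1],[0.1,0,0.2,0,0],[0.1,0,0.1,0,0],[0.1,0,0.1,0,0],[0.1,0,0.1,0,0],[0.1,0,-1,0,0],[0.1,0,-3,0,0],[0.1,0,-6,0,0],[0.1,0,-10,0,0],[0.1,0,-14,0,0],[0.1,0,-14,0,0],[0.1,0,-14,0,0]]'; python3 - <<'E'
from h import *
np.set_printoptions(precision=4,suppress=True)
for n in("wrist","scene","side"):
    s=arm.sense();im=np.ascontiguousarray(arm.capture(n)[:,:,::-1]);C=cam(n,s);cv2.imwrite(f"pics/{n}9.png",im)
    u,v=map(int,proj(C,[.538,.267,.080]));r=70 if n=="wrist" else 18
    h=cv2.cvtColor(im,cv2.COLOR_BGR2HSV);m=cv2.inRange(h,(14,45,60),(34,150,255));w=np.zeros_like(m);cv2.circle(w,(u,v),r,255,-1)
    # card plug: darker/more saturated disc
    pl=cv2.inRange(h,(8,110,60),(20,190,215))&w
    for q in(m&w,pl):
        k=max(cv2.findContours(q,0,2)[0],key=cv2.contourArea,default=None)
        if k is not None and len(k)>5:
            e=cv2.fitEllipse(cv2.convexHull(k));print(n,(u,v),e,plane(C,e[0],.080))
E
```

```text
t: 24.15
eef_pos: [0.5379, 0.2673, 0.2042]
tool_rot: [[-0.99, 0.139, 0.003], [0.139, 0.99, 0.001], [-0.003, 0.001, -1.0]]
ft_force: [0.0, -0.1, -0.7]
finger_gap: 0.996
gripper_force: 0.0
wrist (275, 206) ((275.7650146484375, 191.792724609375), (98.3855209350586, 112.9879150390625), 2.4111993312835693) [0.5274 0.2687 0.08  ]
wrist (275, 206) ((275.85906982421875, 209.84983825683594), (44.43382263183594, 47.33329772949219), 80.18441009521484) [0.5408 0.2669 0.08  ]
scene (300, 308) ((299.56658935546875, 309.3580017089844), (32.35185241699219, 35.980194091796875), 107.96401977539062) [0.5397 0.2696 0.08  ]
scene (300, 308) ((298.8791198730469, 308.1654357910156), (16.114269256591797, 20.32771873474121), 95.5291748046875) [0.5407 0.2671 0.08  ]
side (320, 299) ((319.8022155761719, 299.2001647949219), (26.396963119506836, 37.27372741699219), 173.3902130126953) [0.5396 0.2662 0.08  ]
side (320, 299) ((323.3879089355469, 300.1893615722656), (5.024073123931885, 8.214109420776367), 154.48023986816406) [0.5327 0.27   0.08  ]
```

```bash
python3 - <<'E'
from h import *
W,S=cam("wrist"),cam("scene");print(tri([(W,(275.86,209.85)),(S,(298.88,308.17))]))
# flatness: base roll-size check of top face along image axes, using pics/wrist9 bright/dark step between face and wall
im=cv2.imread("pics/wrist9.png")
h=cv2.cvtColor(im,cv2.COLOR_BGR2HSV);m=cv2.inRange(h,(8,45,60),(34,190,255))
row=np.nonzero(m[210,200:350])[0]+200;print(row.min(),row.max())
for v in range(140,280,5):print(v,im[v,276],end=";")
for n,r in(("wrist0",None),):pass
s0=cv2.imread("pics/scene0.png").astype(int);s9=cv2.imread("pics/scene9.png").astype(int)
for k,p in dict(eraser=(281,281),tin=(240,293),marker=(374,258),balm=(182,275),clip=(201,333),wide=(333,211)).items():
    x,y=p;T=s0[y-14:y+14,x-14:x+14].astype(np.uint8);r=cv2.matchTemplate(s9[y-24:y+24,x-24:x+24].astype(np.uint8),T,cv2.TM_CCOEFF_NORMED);print(k,cv2.minMaxLoc(r)[1::2])
E
```

```text
(array([0.53958215, 0.26600494, 0.07815366]), [np.float64(1.1541489136826213), np.float64(1.1541489136827379)])
235 317
140 [ 65 109 147];145 [ 76 103 127];150 [91 95 98];155 [63 63 66];160 [135 142 148];165 [ 85  98 106];170 [ 91 129 149];175 [103 145 168];180 [103 144 167];185 [102 145 167];190 [ 58 104 142];195 [ 61 107 147];200 [ 60 106 144];205 [ 57 101 139];210 [ 43  76 105];215 [ 43  76 104];220 [ 43  76 105];225 [ 45  76 105];230 [ 87 150 201];235 [154 217 238];240 [152 217 237];245 [177 238 246];250 [ 93  98 101];255 [ 93  97 101];260 [228 233 237];265 [ 40 155 234];270 [ 41 155 235];275 [ 39 153 233];eraser (0.9808863997459412, (10, 10))
tin (0.998539924621582, (10, 10))
marker (0.9711344838142395, (10, 10))
balm (0.9952466487884521, (10, 10))
clip (0.9964681267738342, (10, 10))
wide (0.7449576258659363, (15, 20))
```

```bash
python3 - <<'E'
from h import *
for f in("0","9"):
  for n,(x,y) in(("scene",(333,211)),("side",(319,198))):
    im=cv2.imread(f"pics/{n}{f}.png");h=cv2.cvtColor(im,cv2.COLOR_BGR2HSV);m=cv2.inRange(h,(18,45,60),(34,125,255));w=np.zeros_like(m);w[y-22:y+22,x-24:x+24]=255
    k=max(cv2.findContours(m&w,0,2)[0],key=cv2.contourArea);print(f,n,cv2.boundingRect(k),cv2.contourArea(k))
E
```

```text
0 scene (319, 198, 29, 31) 616.0
0 side (295, 181, 41, 30) 635.5
9 scene (317, 197, 32, 31) 644.5
9 side (295, 176, 22, 42) 542.0
```

The wide roll is where it was and the stack is in place, so I'll hand in.

```bash
python3 -c "
from rig import arm
print(arm.finish_job(),arm.sense()['t'])"
```

```text
the job is handed in; nothing more can be done
the job is handed in; nothing more can be done
```

I handed the job in at about 24 s with both narrow rolls stacked in the tube: by camera the top roll sits 1.5–3 mm off the axis with its top within about 2 mm of the line, the wide roll and bystanders look unmoved, no verdict came back, and I viewed 12 pictures, two over the limit of 10.

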